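# Change the cassettes of the counter filter box

## Robot

A 6-joint arm with a two-finger parallel gripper is mounted at the origin on the work surface; the furniture and walls round the work are solid. World frame = base frame: x ahead of the robot, y to its left, z up, the work surface at z = 0. Lengths are in m, angles in degrees, forces in N, time in s.
With the tool pointing down it reaches from about 0.25 to 0.725 m from the base axis. Payload 9.7 kg.
Tool frame: the origin (TCP) lies midway between the tips of the shut fingers; the grasp point (between the pads) lies bot.hold_point_z behind it (bot.hold_point_z is the distance from the TCP to the grasp point, in m); z points along the fingers, y is the line along which they close (so a half turn about z gives the same grasp; the last joint's range is limited). The gripper opens to 85 mm and grips with 20 to 120 N. Pads are 22 mm wide; open, the fingers measure 114 mm over their backs; the gripper's body (76 mm by 85 mm) begins 54 mm behind the grasp point. The pads swing forward as they close: fully open they stand 13 mm farther back than shut.
Start: joints at [-63.14, 4.979, 10.078, 95.1, 0, 90], TCP at [0.248, -0.491, 0.231] pointing down, gripper open.
Joint ranges: [-179.16, 179.16], [-48.56, 103.87], [-65.8, 70.77], [-126.05, 130.52], [-82.76, 87.17], [-180, 180]. Speed limits (degrees/s): [127.2, 127.2, 147.25, 180, 180, 180].

## Interface

Orientations are given as [roll, pitch, yaw] about the fixed x, y, z axes, in that order (R = Rz(yaw) Ry(pitch) Rx(roll)).
In Python, from workcell import bot, camera, camera_model, ticket gives the robot as it stands.
- The arm moves only by the tool send_rows, never from a script. Its argument "targets" is text: rows parted by semicolons, each of 5 numbers parted by spaces: the shift along the tool's x, y, z in mm, then the turn about the tool's z in degrees, then the closure in counts, from 0 (fully open) to 255 (shut). A call has 1 to 20 rows; each row is the pose to reach, as a shift and turn from the pose commanded when the call began, along the tool's axes at that moment; what a row does not reach only later rows make up. A row lasts 1/8 s, in which the tool goes at most 62.5 mm and 10.7 degrees, less where a joint would pass 70% of its speed; a pose out of reach is approached as far as the arm can. A call with a gripper value outside its range is refused whole. The fingers move at their own pace and stop on an object; "newtons" is the grip in N (left out, the last holds). Time passes only in rows, so rows that repeat a pose let the fingers close. It gives the time, the measured TCP pose, the force, the opening and the grip force at its end, in the units of the state.
- bot.get_obs(): the state, without advancing time (a new reading comes with each control period).
- camera(name): name is "side" or "top"; returns the picture (384x512x3 uint8, blue, green, red); there is no depth.
- camera_model(name): a dict with "K" (3x3 intrinsics, pixels), "pose" (4x4, takes a point from camera to world coordinates). Camera axes: x right, y down, z forward; pixel columns grow to the right and rows downward; lengths in m; the calibration is good to about 2 mm. A picture is of the moment at which its call begins. camera_model takes no time and is no camera call.
- ticket.job_done(): hands the job in; it is judged then, once.
The state is a dict: "time": time; "q": joint angles; "qd": joint speeds; "joint_efforts": joint torques, N m; "ee_pos": TCP position; "tcp_rot": TCP orientation; "wrist_force": force on the tool from outside, world axes, zero at the start; "torque": the same for the moment, N m; "opening": finger opening in m; "grasp_force": force on a finger pad.
Only numpy, scipy, OpenCV 4.12 (cv2) and the standard library are available. Lean on these libraries where they do the work, as an engineer would, in place of code of your own. Each camera call takes 0.05 s, during which the arm holds its last target. There are 200 camera calls.

## Task

Change the filter cassettes of the filter box on the counter: open its cover, take out the spent cassettes that sit in its bays and lay them in the drip tray, and fit every fresh cassette from the hook rack in a bay of its own. Lift each fresh one over the upturned tip of its peg as you draw it off, without dragging on the peg, tuck its lower edge under the bay's lip and lay it back flat on the bed, fully home; when all are in, swing the cover fully shut, and leave the other things on the counter where they are.

Things in the scene. Friction and masses are not known exactly. Their poses are not given: they have to be found in the camera images.
- cassette1_center (a point): Centre of a fresh cassette's frame (white plastic, grey foam; 52 mm wide, 80 long, 9 thick; 45 g). Axes: x through the thickness, y across, z along it to the hang tab. It hangs upright by the tab on a peg, free to swing, its x pointing to the rack's back. A tab 32 mm wide, 4 thick stands 20 mm out of the middle of the upper end. Two or three are present.
- cassette2_center (a point): The same of the second fresh cassette, which is alike. The hole in a cassette's tab is 11 mm wide and reaches from the frame's upper end (40 mm above the centre) to 56 mm above the centre.
- cassette3_center (a point): The same of the third fresh cassette, which is alike.
- rack: Hook rack, fixed: dark steel base 115 x 285 mm, from which three rods of 8 mm rise at x = +55 mm, y = +95, 0, -95 mm and bend over at the top into wire pegs that point to the rack's front (-x), 175 mm high. Origin on the counter under the middle of the pegs; x to its back, z up.
- peg1_bend (a point): Bend of the peg at y = +95 mm of the rack, on the wire's axis, 175 mm high; axes of the rack. Wire 5 mm thick, level from the rod to this bend (85 mm), then turned up at 35 degrees: the tip ends 15 mm farther front and 10 mm higher. Cassettes hang 15 to 55 mm behind the bend.
- peg2_bend (a point): Bend of the peg at y = 0 mm of the rack, on the wire's axis, 175 mm high; axes of the rack. Wire 5 mm thick, level from the rod to this bend (85 mm), then turned up at 35 degrees: the tip ends 15 mm farther front and 10 mm higher. Cassettes hang 15 to 55 mm behind the bend.
- peg3_bend (a point): Bend of the peg at y = -95 mm of the rack, on the wire's axis, 175 mm high; axes of the rack. Wire 5 mm thick, level from the rod to this bend (85 mm), then turned up at 35 degrees: the tip ends 15 mm farther front and 10 mm higher. Cassettes hang 15 to 55 mm behind the bend.
- filter_box: Filter box of grey plastic, fixed: tub 125 mm deep, 286 wide, deck 46 high; along its back a pump housing 101 mm high; three bays side by side on the deck, 86 mm apart; cover hinged along its front. Origin on the counter under the middle of the bays; -x is its front, z up.
- bay1: Bay at the +y end. Origin: where the centre of a seated cassette frame lies, 92 mm high; axes those of the seated cassette: z up along the bed, x into it, y across. The bed leans back 30 degrees from upright; its face is at x = +4.5 mm, 40 mm wide (a cassette's sides stand free of it) and reaches up to z = +34 mm.
- bay2: Middle bay, like bay1, same axes. In each bay the stop for the cassette's lower edge is at z = -40 mm; a lip stands over that edge from the stop up to z = -32 mm, its underside at x = -9.5 mm, so the gap between bed and lip is 14 mm for the 9 mm cassette; cheeks 56 mm apart guide the sides from the stop up to z = -10 mm, and rise to x = -12.5 mm.
- bay3: Bay at the -y end, like bay1, same axes.
- spent1_center (a point): Centre of the frame of the spent cassette that sits in bay1 at the start, fully home; same shape, size and axes as the fresh ones, 60 g. One or two of the three bays hold a spent cassette, the others are empty.
- spent2_center (a point): Centre of the frame of the spent cassette that sits in bay2 at the start, fully home; same shape, size and axes as the fresh ones, 60 g. One or two of the three bays hold a spent cassette, the others are empty.
- spent3_center (a point): Centre of the frame of the spent cassette that sits in bay3 at the start, fully home; same shape, size and axes as the fresh ones, 60 g. One or two of the three bays hold a spent cassette, the others are empty.
- drip_tray: Loose black plastic tray for the spent cassettes, open on top, 130 x 142 mm outside, 34 mm high, walls and floor 3 mm. Origin in the middle of its underside, z up.
- cover (a joint): Cover of the filter box, clear panel in a black frame, 250 mm wide, 104 mm from hinge to free edge. Rad: 0 shut (over the bays, leaning back 30 degrees from upright, parallel to seated cassettes and 10 mm clear of them), grows as it swings to the box's front; stop at 0.85 (19 degrees forward of upright). It starts shut. A stiff hinge (about 0.5 N at the tab) keeps it where it is left.
- cover_tab (a point): Middle of the outer edge of the cover's pull tab (60 mm wide, 8 mm thick, 30 mm long, in the plane of the cover), 134 mm from the hinge line. With the cover shut the tab's outer 20 mm stand above the hang tabs of seated cassettes.
- cover_hinge (a point): Middle of the cover's hinge line, 56 mm high, which runs along the y axis of the filter box; axes of the box.
- tape_roll: Bystander: parcel tape roll, 94 mm across, 48 high, loose; leave it where it is. Origin in its underside.
- stapler: Bystander: black stapler, 147 x 40 mm, 42 high, loose; leave it where it is. Origin in its underside.
- box_cutter: Bystander: box cutter, 166 x 24 mm, 16 high, loose; leave it where it is. Origin in its underside.

How it is judged:
By the outcome, as a careful person would: the job done as asked, in the order asked, and still so for the second after the job is handed in, with the robot touching nothing.
Of cassette1, cassette2, cassette3 only 2 to 3 are there at a start; the rules pass over those that are not, and their reading is None.
Of spent1, spent2, spent3 only 1 to 2 are there at a start; the rules pass over those that are not, and their reading is None.
At some moment in a run one of cassette1, cassette2, cassette3, drip_tray may be knocked a few centimetres aside while the robot is not near it.
It also fails if it takes over 210 s, if anything falls off the work surface, if the arm or the gripper's body presses on something with over 40 N, if the wrist force passes 120 N, or if a joint passes its speed limit or range.

## Working session

There is one attempt and no reset: what is moved stays moved. The work goes in short steps, Python scripts to look and compute and a tool call to move; the robot and the scene stay as the last step left them, time stands still between calls to the robot, and variables do not carry over. Pictures are saved under pics/ and viewed, at most 14 in all, crops included, and the job is handed in when it is done.

Besides the shell and the picture viewer there is one more tool, called after "Emit:" as a command line: name --argument value ..., lists and objects as JSON in quotes. send_rows: Moves the arm, as the interface text tells. Its arguments: {"type":"object","properties":{"targets":{"type":"string"},"newtons":{"type":"number"}},"required":["targets"]}

```bash
ls; mkdir -p pics; python3 - <<'E'
from workcell import bot,camera,camera_model
import cv2,numpy as np
np.set_printoptions(precision=4,suppress=True)
print(bot.get_obs(),bot.hold_point_z)
for n in("top","side"):
    cv2.imwrite(f"pics/{n}0.png",cv2.resize(camera(n),(800,600),interpolation=cv2.INTER_CUBIC)); m=camera_model(n); print(n,m["K"],m["pose"])
E
```

```text
pics
{'time': 0.0, 'q': array([-63.139 ,   5.0096,  10.0323,  95.0991,   0.0021,  89.9996]), 'qd': array([ 0.0585, -0.1041, -0.0314, -0.012 , -0.1144, -0.0133]), 'joint_efforts': array([  0.0007, -52.0387,  46.4807,   0.0162,   0.    ,  -0.    ]), 'ee_pos': array([ 0.2484, -0.4904,  0.2306]), 'tcp_rot': array([-179.9236,   -0.0021,   26.8614]), 'wrist_force': array([-0.3655, -0.2521, -0.3826]), 'torque': array([-0.0158, -0.0017, -0.0092]), 'grasp_force': 0.0, 'opening': 0.08515780774230172} 0.0187
top [[387.5698   0.     259.3939]
 [  0.     387.5698 193.8073]
 [  0.       0.       1.    ]] [[-0.0211 -0.9933  0.1136  0.2603]
 [-0.9997  0.0198 -0.0126  0.0142]
 [ 0.0103 -0.1139 -0.9934  1.6574]
 [ 0.      0.      0.      1.    ]]
side [[492.0325   0.     252.9174]
 [  0.     492.0325 190.8689]
 [  0.       0.       1.    ]] [[ 0.2479 -0.4664  0.8491 -1.2589]
 [-0.9687 -0.1047  0.2253 -0.4227]
 [-0.0162 -0.8784 -0.4777  1.0679]
 [ 0.      0.      0.      1.    ]]
```

View pics/top0.png

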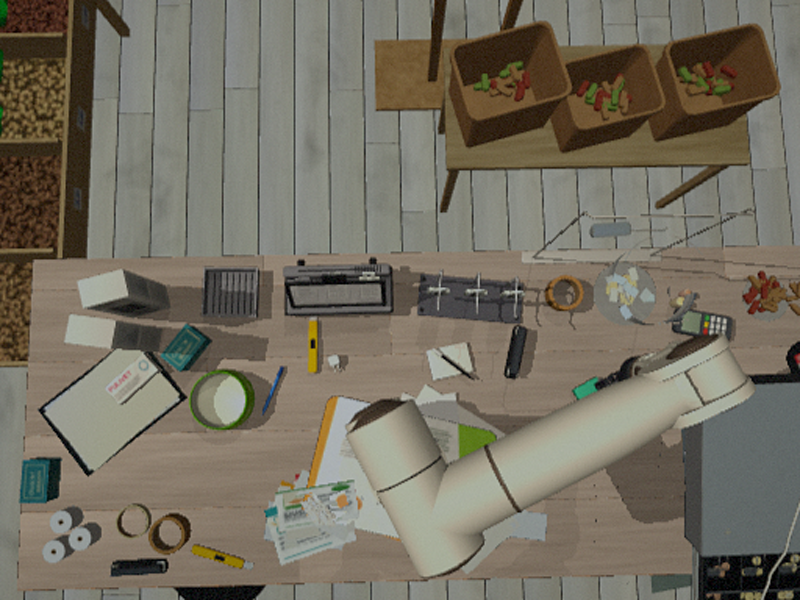

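View pics/side0.png

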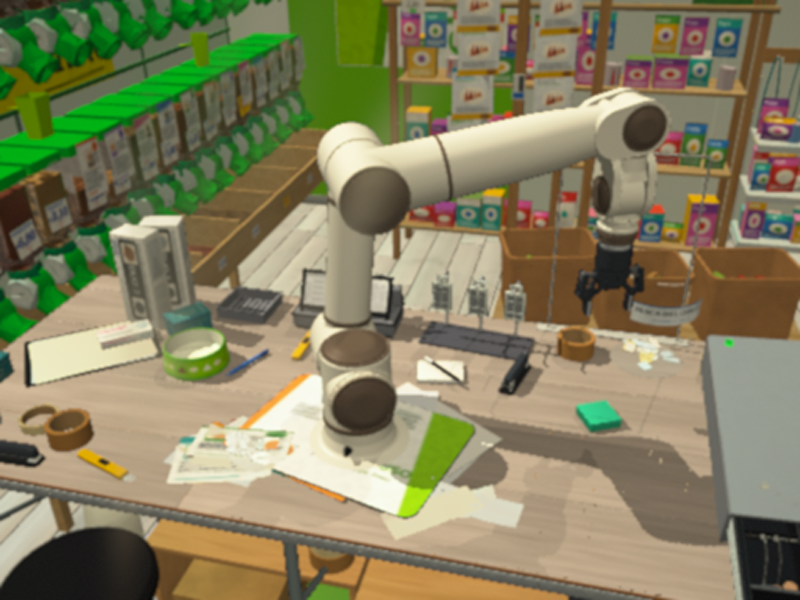

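The top view shows the tray at (232,292), the filter box at (340,290), the rack at (470,297), the cutter at (313,345), the stapler at (515,350) and the tape at (565,292). The side view shows three cassettes on the rack at (442/478/515, 295), with the box partly behind the arm column. I'll zoom in next.

```bash
cat > h.py <<'E'
import cv2,numpy as np
from workcell import bot,camera,camera_model
np.set_printoptions(precision=4,suppress=True)
def ray(n,u,v):
    m=camera_model(n);P=np.array(m["pose"]);d=P[:3,:3]@np.linalg.inv(m["K"])@[u,v,1];return P[:3,3],d
def onz(n,u,v,z):
    o,d=ray(n,u,v);return o+d*(z-o[2])/d[2]
def proj(n,p):
    m=camera_model(n);P=np.array(m["pose"]);c=P[:3,:3].T@(np.array(p)-P[:3,3]);q=m["K"]@c;return q[:2]/q[2]
def two(a,b):
    (o1,d1),(o2,d2)=ray("top",*a),ray("side",*b)
    s=np.linalg.lstsq(np.c_[d1,-d2],o2-o1,rcond=None)[0];p,q=o1+d1*s[0],o2+d2*s[1];return (p+q)/2,np.linalg.norm(p-q)
def crop(n,x0,x1,y0,y1,k,f,im=None):
    im=camera(n) if im is None else im
    cv2.imwrite(f"pics/{f}.png",cv2.resize(im[y0:y1,x0:x1],None,fx=k,fy=k,interpolation=cv2.INTER_CUBIC))
E
python3 - <<'E'
from h import *
t,s=camera("top"),camera("side");np.save("t0.npy",t);np.save("s0.npy",s)
crop("top",120,350,155,225,3.45,"t1",t);
a=cv2.resize(t[160:215,170:345],None,fx=4.5,fy=4.5,interpolation=cv2.INTER_CUBIC)[:, :787]
b=cv2.resize(s[160:235,185:350],None,fx=4.5,fy=4.5,interpolation=cv2.INTER_CUBIC)
w=max(a.shape[1],b.shape[1]);pad=lambda i:cv2.copyMakeBorder(i,0,0,0,w-i.shape[1],cv2.BORDER_CONSTANT)
o=np.vstack([pad(a),pad(b)]);print(o.shape);cv2.imwrite("pics/z1.png",o)
E
```

```text
(586, 787, 3)
```

View pics/z1.png

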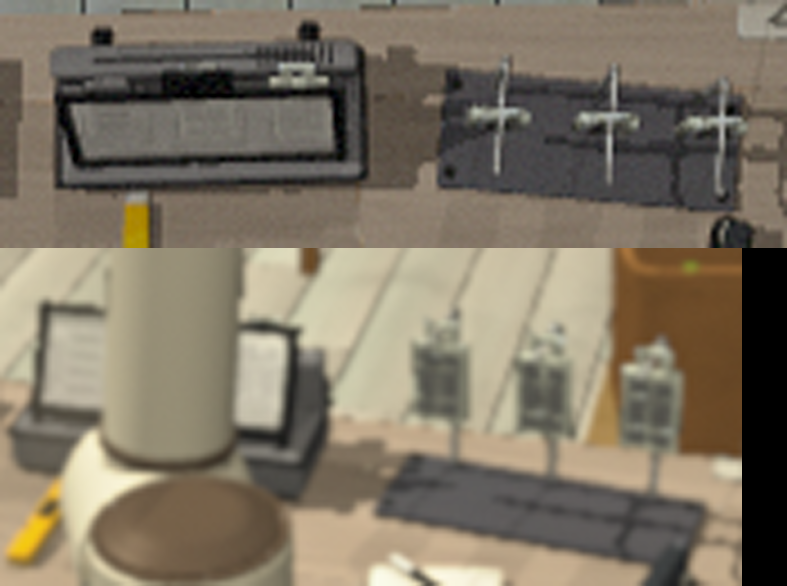

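Zoomed view: the cover is shut, and only one spent hang tab shows above it, at the right end (−y), so it's in bay 3. Three cassettes hang on the pegs at crop (498,117), (607,121) and (714,126), tips toward the robot.

```bash
python3 - <<'E'
from h import *
f=lambda x,y:(170+(x+.5)/4.5-.5,160+(y+.5)/4.5-.5)
T=lambda n,x,y,z:print(n,onz("top",*f(x,y),z))
T("house BL",52,45,.101);T("house BR",358,42,.101)
T("front L z0",57,188,.0);T("front R z0",367,181,.0)
T("front L",57,180,.046);T("front R",365,172,.046)
T("tabL",163,74,.172);T("tabR",232,74,.172)
T("spent tab L",270,76,.14);T("spent tab R",326,76,.14)
for n,t,r,b in(("1",(497,173),(504,58),(472,117,528,117)),("2",(610,182),(614,66),(578,121,636,121)),("3",(719,193),(723,78),(682,126,744,127))):
    T("tip"+n,*t,.185);T("rod"+n,*r,.175);T("cL",b[0],b[1],.162);T("cR",b[2],b[3],.162)
for p in((441,183),(447,68),(742,95),(738,209)):T("rackbase",*p,.005)
for p in((134,186),):T("cutter end",*p,.01)
# side: cassette bottoms/tops two-view
g=lambda x,y:(185+(x+.5)/4.5-.5,160+(y-248+.5)/4.5-.5)
for a,b in(((497,173),(457,312)),((610,182),(562,327)),((719,193),(664,345))):print("tip 2view",two(f(*a),g(*b)))
# rack base colour mask
E
```

```text
house BL [0.5436 0.3102 0.101 ]
house BR [0.541 0.034 0.101]
front L z0 [0.4238 0.3244 0.    ]
front R z0 [0.4245 0.0291 0.    ]
front L [0.4267 0.3158 0.046 ]
front R [0.4284 0.0304 0.046 ]
tabL [0.5035 0.2013 0.172 ]
tabR [0.5024 0.142  0.172 ]
spent tab L [0.5052 0.1114 0.14  ]
spent tab R [0.5042 0.0622 0.14  ]
tip1 [ 0.4108 -0.0831  0.185 ]
rod1 [ 0.5113 -0.0925  0.175 ]
cL [ 0.4623 -0.0643  0.162 ]
cR [ 0.4614 -0.1128  0.162 ]
tip2 [ 0.4012 -0.1789  0.185 ]
rod2 [ 0.5025 -0.1871  0.175 ]
cL [ 0.457 -0.156  0.162]
cR [ 0.456  -0.2063  0.162 ]
tip3 [ 0.39   -0.2712  0.185 ]
rod3 [ 0.4902 -0.2807  0.175 ]
cL [ 0.4509 -0.246   0.162 ]
cR [ 0.4489 -0.2997  0.162 ]
rackbase [ 0.4207 -0.0414  0.005 ]
rackbase [ 0.5314 -0.0497  0.005 ]
rackbase [ 0.4997 -0.3321  0.005 ]
rackbase [ 0.3902 -0.3236  0.005 ]
cutter end [0.4232 0.2497 0.01  ]
tip 2view (array([ 0.4115, -0.0968,  0.2154]), np.float64(0.03229365899448845))
tip 2view (array([ 0.4016, -0.1898,  0.2155]), np.float64(0.030344220362936148))
tip 2view (array([ 0.39  , -0.2788,  0.214 ]), np.float64(0.02646459653823253))
```

View pics/t1.png

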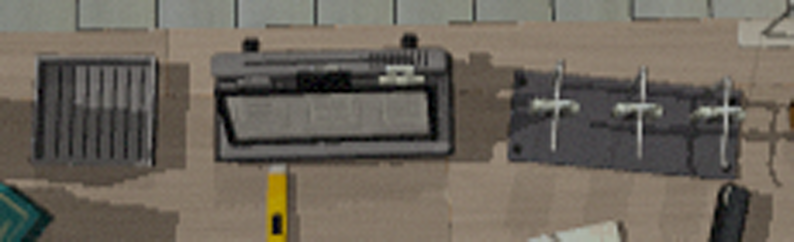

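Emit:
send_rows --targets "0 0 -50 0 255;555 -462 -50 26.9 255;555 -462 -50 26.9 255;555 -462 -50 26.9 255;555 -462 -50 26.9 255;555 -462 -50 26.9 255;555 -462 -50 26.9 255;555 -462 -50 26.9 255;555 -462 -50 26.9 255;555 -462 -50 26.9 255;555 -462 -50 26.9 255;555 -462 -50 26.9 255;555 -462 -50 26.9 255;555 -462 -50 26.9 255;555 -462 -50 26.9 255;555 -462 -50 26.9 255;555 -462 -50 26.9 255" --newtons 30

```text
time: 2.33
ee_pos: [0.544, 0.0641, 0.2816]
tcp_rot: [-177.3, 0.1, 5.4]
wrist_force: [-0.2, 1.1, 0.7]
opening: -0.0002
grasp_force: 0.0
```

Emit:
send_rows --targets "0 0 0 0 255;0 0 0 0 255"

```text
time: 2.58
ee_pos: [0.544, 0.0641, 0.2815]
tcp_rot: [-177.3, 0.1, 5.4]
wrist_force: [0.5, 0.3, 1.0]
opening: 0.0001
grasp_force: 0.0
```

Emit:
send_rows --targets "0 -108 0 5.4 255;0 -108 0 5.4 255;0 -108 0 5.4 255;0 -108 0 5.4 255;0 -108 0 5.4 255;0 -108 0 5.4 255"

```text
time: 3.32
ee_pos: [0.5426, 0.0787, 0.2863]
tcp_rot: [-174.7, 0.5, 5.5]
wrist_force: [0.2, -0.1, 0.3]
opening: -0.0001
grasp_force: 0.0
```

```bash
python3 - <<'E'
from h import *
print(bot.get_obs())
E
```

```text
{'time': 3.325, 'q': array([  5.4897,   6.8208,  18.1444, 101.8338,   5.3291, 179.9433]), 'qd': array([-0.0029,  0.1822,  0.03  , -0.0293,  0.1776, -0.0269]), 'joint_efforts': array([  0.0299, -52.8865,  45.311 ,   0.0969,   0.3002,  -0.    ]), 'ee_pos': array([0.5426, 0.0787, 0.2863]), 'tcp_rot': array([-174.6704,    0.5049,    5.5462]), 'wrist_force': array([ 0.2432, -0.0629,  0.2616]), 'torque': array([-0.0789, -0.0474,  0.0419]), 'grasp_force': 0.0, 'opening': -0.00012685672115997118}
```

Emit:
send_rows --targets "0 0 0 -10.7 255;0 0 0 -21.4 255;0 0 0 -32 255;0 0 0 -43 255;0 0 0 -53 255;0 0 0 -64 255;0 0 0 -75 255;0 0 0 -85 255;0 0 0 -96 255;0 0 0 -107 255;0 0 0 -117 255;0 0 0 -128 255;0 0 0 -139 255;0 0 0 -149 255;0 0 0 -160 255;0 0 0 -170 255;0 0 0 -170 255"

```text
time: 5.45
ee_pos: [0.5427, 0.0787, 0.2864]
tcp_rot: [174.8, -1.4, 175.5]
wrist_force: [-0.5, 0.6, 0.3]
opening: 0.0005
grasp_force: 0.0
```

Emit:
send_rows --targets "0 0 0 -10.7 255;0 0 0 -21.4 255;0 0 0 -32 255;0 0 0 -43 255;0 0 0 -53 255;0 0 0 -64 255;0 0 0 -75 255;0 0 0 -85 255;0 0 0 -96 255;0 0 0 -107 255;0 0 0 -117 255;0 0 0 -128 255;0 0 0 -139 255;0 0 0 -149 255;0 0 0 -160 255;0 0 0 -170 255;0 0 0 -170 255"

```text
time: 7.58
ee_pos: [0.5427, 0.0787, 0.2864]
tcp_rot: [-175.2, 2.3, -14.7]
wrist_force: [0.4, 0.5, -0.5]
opening: -0.0
grasp_force: 0.0
```

```bash
python3 - <<'E'
from h import *
print(bot.get_obs())
E
```

```text
{'time': 7.575, 'q': array([   5.4831,    6.8188,   18.1475,  101.8342,    5.3338, -159.7798]), 'qd': array([-0.0611,  0.0193, -0.0421,  0.0252,  0.0181,  4.8187]), 'joint_efforts': array([  0.0056, -52.8653,  45.3103,   0.0983,   0.3019,  -1.5321]), 'ee_pos': array([0.5427, 0.0787, 0.2864]), 'tcp_rot': array([-175.1674,    2.3157,  -14.6629]), 'wrist_force': array([ 0.4178,  0.5197, -0.5423]), 'torque': array([-0.0786, -0.0685, -0.0258]), 'grasp_force': 0.0, 'opening': -4.7089523250080555e-05}
```

Emit:
send_rows --targets "0 0 0 -10 255;0 0 0 -20 255;0 100 0 -21 255;0 100 0 -21 255;0 100 0 -21 255;0 100 0 -21 255"

```text
time: 8.32
ee_pos: [0.516, 0.0349, 0.2781]
tcp_rot: [-176.9, 0.5, 2.0]
wrist_force: [0.5, 0.4, -0.5]
opening: -0.0002
grasp_force: 0.0
```

```bash
python3 - <<'E'
from h import *
print(bot.get_obs()['q'])
E
```

```text
[   2.1749    2.2007   12.3711  100.6351    3.0737 -179.8592]
```

Emit:
send_rows --targets "0 60 0 -5 255;0 60 0 -5 255;0 60 0 -5 255;0 60 0 -5 255"

```text
time: 8.82
ee_pos: [0.5155, 0.0285, 0.2747]
tcp_rot: [-179.2, 0.3, 2.7]
wrist_force: [0.1, -0.7, -0.3]
opening: 0.0
grasp_force: 0.0
```

```bash
python3 - <<'E'
from h import *
print(bot.get_obs()['q'])
E
```

```text
[   2.7264    1.8602   11.6853  100.1401    0.7995 -179.9307]
```

Emit:
send_rows --targets "0 10 0 -4 255;0 10 0 -4 255"

```text
time: 9.07
ee_pos: [0.5138, 0.0428, 0.2746]
tcp_rot: [179.8, 0.3, 4.8]
wrist_force: [0.5, -0.5, -0.6]
opening: 0.0002
grasp_force: 0.0
```

```bash
python3 - <<'E'
from h import *
print(bot.get_obs()['q'])
E
```

```text
[   4.8945    1.711    11.5225  100.0817   -0.2336 -179.9396]
```

Emit:
send_rows --targets "0 0 0 10 255;0 0 0 20 255;0 0 0 30 255;0 0 0 40 255;0 0 0 50 255;0 0 0 60 255;0 0 0 70 255;0 0 0 80 255;0 0 0 90 255;0 0 0 100 255;0 0 0 110 255;0 0 0 120 255;0 0 0 130 255;0 0 0 140 255;0 0 0 150 255;0 0 0 160 255;0 0 0 170 255;0 0 0 180 255;0 0 0 184.8 255;0 0 0 184.8 255"

```text
time: 11.58
ee_pos: [0.5139, 0.0419, 0.2746]
tcp_rot: [-179.8, -0.3, 180.0]
wrist_force: [1.0, 0.2, -0.4]
opening: -0.0001
grasp_force: 0.0
```

Emit:
send_rows --targets "-19 50 0 0 255;-19 100 0 0 255;-19 130.5 0 0 255;-19 130.5 60 0 255;-19 130.5 100 0 255;-19 130.5 117 0 255;-19 130.5 117 0 255;-19 130.5 117 0 255"

```text
time: 12.58
ee_pos: [0.5334, 0.1718, 0.1589]
tcp_rot: [-179.8, -0.1, 179.9]
wrist_force: [0.3, 0.4, 0.6]
opening: -0.0002
grasp_force: 0.0
```

Emit:
send_rows --targets "7 0 0 0 255;14 0 0 0 255;18 0 0 0 255;22 0 0 0 255;26 0 0 0 255;30 0 0 0 255"

```text
time: 13.32
ee_pos: [0.5023, 0.1717, 0.157]
tcp_rot: [-179.7, -0.3, 179.9]
wrist_force: [0.3, -0.8, 1.2]
opening: -0.0002
grasp_force: 0.5
```

Emit:
send_rows --targets "7 0 0 0 255;14 0 0 0 255;21 0 0 0 255;28 0 0 0 255;35 0 0 0 255;42 0 0 0 255;49 0 0 0 255;56 0 0 0 255;63 0 0 0 255;70 0 0 0 255;76 0 0 0 255;80 0 0 0 255;83 0 0 0 255"

```text
time: 14.95
ee_pos: [0.4222, 0.1719, 0.1577]
tcp_rot: [-179.7, 0.1, 179.9]
wrist_force: [24.2, -0.9, -9.1]
opening: -0.0001
grasp_force: 9.8
```

Emit:
send_rows --targets "3 0 0 0 255;6 0 0 0 255;9 0 0 0 255"

```text
time: 15.32
ee_pos: [0.4209, 0.1721, 0.1589]
tcp_rot: [-179.7, 1.1, 179.8]
wrist_force: [66.8, -3.0, -23.8]
opening: 0.0
grasp_force: 27.5
```

Emit:
send_rows --targets "-20 0 0 0 255;-20 0 -40 0 120;-20 0 -90 0 120;20 -60 -110 0 120;60 -120 -110 0 120;80 -180 -110 0 120;80 -240 -110 0 120;80 -300 -110 0 120;80 -360 -110 0 120;80 -420 -110 0 120;80 -450 -110 0 120;80 -450 -110 0 120;80 -450 -110 0 120"

```text
time: 16.95
ee_pos: [0.3302, -0.2772, 0.2697]
tcp_rot: [-179.8, -0.3, 179.9]
wrist_force: [-0.1, 0.5, -0.1]
opening: 0.0455
grasp_force: 0.0
```

```bash
python3 - <<'E'
from h import *
t,s=camera("top"),camera("side");np.save("t1.npy",t);np.save("s1.npy",s)
a=cv2.resize(t[160:210,178:258],None,fx=7,fy=7,interpolation=cv2.INTER_CUBIC)
b=cv2.resize(s[160:202,182:262],None,fx=7,fy=7,interpolation=cv2.INTER_CUBIC)[:245]
o=np.vstack([a,b]);print(o.shape);cv2.imwrite("pics/z2.png",o)
E
```

```text
(595, 560, 3)
```

View pics/z2.png

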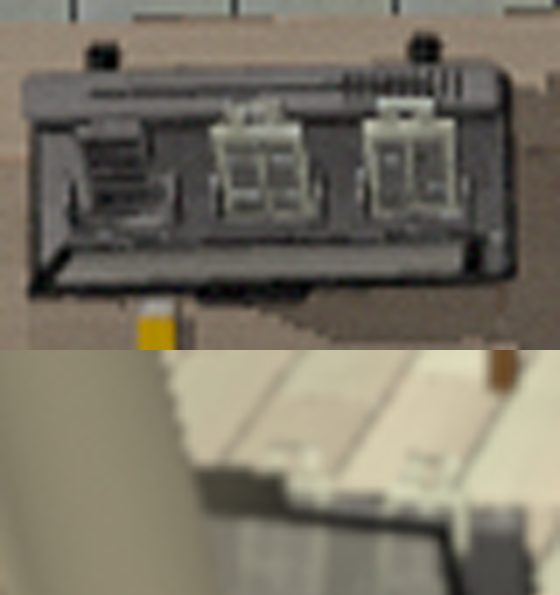

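```bash
python3 - <<'E'
from h import *
t=np.load("t1.npy")
f=lambda x,y:(178+(x+.5)/7-.5,160+(y+.5)/7-.5)
for n,x,y,z,off in(("s2topL",211,127,.129,.0161),("s2topR",305,126,.129,.0161),("s3topL",361,124,.129,.0161),("s3topR",457,123,.129,.0161),("s3tab",408,99,.145,.0283),("s2tab",253,104,.145,.0283),("front deckL",32,293,.0,0),("frR",515,275,0,0),("rightedge deck",512,200,.046,0),("left deck",30,200,.046,0),("cov tab edge L",200,293,.183,0),("cov tab R",312,288,.183,0)):
    p=onz("top",*f(x,y),z);print(n,p,"o_x",p[0]-off)
# column profile of brightness through the spent cassettes
g=t.astype(int).sum(2)//3
for u in(212,215,234,238): print(u,g[166:200,u])
for v in (181,186): print(v,g[v,204:250])
E
```

```text
s2topL [0.5037 0.1993 0.129 ] o_x 0.4876481772928475
s2topR [0.5033 0.1458 0.129 ] o_x 0.48718087961457757
s3topL [0.5038 0.114  0.129 ] o_x 0.48771098545681235
s3topR [0.5033 0.0593 0.129 ] o_x 0.48722117401611964
s3tab [0.515  0.0863 0.145 ] o_x 0.4867097714197888
s2tab [0.5139 0.1736 0.145 ] o_x 0.48555115206086297
front deckL [0.4236 0.3249 0.    ] o_x 0.4236283173324814
frR [0.4288 0.0291 0.    ] o_x 0.4287631449523368
rightedge deck [0.4692 0.0296 0.046 ] o_x 0.46924770534169225
left deck [0.475  0.3176 0.046 ] o_x 0.4749506189102267
cov tab edge L [0.4038 0.1993 0.183 ] o_x 0.40375398214545266
cov tab R [0.4053 0.1383 0.183 ] o_x 0.4052631943118332
212 [130 130 134 110 102 107  68  70  94 147 138 117 129 120  97  77  91  81
  68  76  72 117  86  55  77  90  73  71  37  68  95 102 109  76]
215 [130 130 134 106  98 108  71  98 128 141 108 105 156 133  84  83 111 113
 117 106  92  92  82  68  86  84  70  68  36  81  97 108 107  83]
234 [134 131 113  99  93  60  60  81 167 122 113 132 139 120  83  69 105  90
  72  72  79  71  62  71  90  78  74  51  46  89 103 105 106  58]
238 [ 24  38  25  86 111  70  59  78 165 153 121 121 134 112  84  70  54  68
  74  75  66  74  67 105  91  74  72  58  60  87 102 108  94  53]
181 [ 65  68  68  66  88 122  82  78  77  74  84  83  76  72  73  77 113  89
  67  70  68  66  65  63  63  75 130 103  68  65  69  71 113  69  70  75
  70  97 124  52  71  62  67  72  70  76]
186 [ 67  65  66  70 111  74 121  72  72  70  74  92  74  72  73  75  83 116
  68  96  39  66  69  67  72  96  56 124  82  72  79  81 104  76  66 106
  98  99 118  70 110  48  66  64  76  75]
```

Emit:
send_rows --targets "-40 60 0 0 63;-80 120 0 0 63;-120 180 0 0 63;-140 240 0 0 63;-162 300 0 0 63;-162 360 0 0 63;-162 410 0 0 63;-162 450 0 0 63;-162 450 0 0 63;-162 450 60 0 63;-162 450 110 0 63;-162 450 120 0 63;-162 450 120 0 63" --newtons 40

```text
time: 18.68
ee_pos: [0.4925, 0.1716, 0.1484]
tcp_rot: [-179.8, -0.2, 179.9]
wrist_force: [-0.0, 1.1, 1.0]
opening: 0.0645
grasp_force: 0.0
```

```bash
python3 - <<'E'
from h import *
t=np.load("t1.npy")
f=lambda x,y:(120+(x+.5)/3.45-.5,155+(y+.5)/3.45-.5)
for p in((38,57),(157,57),(153,163),(33,160)):print(onz("top",*f(*p),.034))
g=t.astype(int).sum(2)//3
print(g[190,125:172]);print(g[165:206,150])
E
```

```text
[0.5532 0.5361 0.034 ]
[0.5504 0.3905 0.034 ]
[0.4199 0.3945 0.034 ]
[0.4265 0.54   0.034 ]
[ 81  79  76  79  73  65  20  36  75  74  71  52  63  74  70  38  60  76
  77  44  59  74  68  41  62  71  73  42  60  76  73  47  60  76  72  48
  57  82 119  52  46  83  76  82  80  83  79]
[119 122 117 123 125 110 112  67  41  93 107 104 102 101 106 113 109 112
 113 112 114  93  68  76  77  71  72  77  73  74  73  72  75  74  75  75
  69  73  71  77  76]
```

Emit:
send_rows --targets "0 1 30 0 63;0 1 50 0 63;0 1 56 0 63;0 1 56 0 63"

```text
time: 19.18
ee_pos: [0.4931, 0.1726, 0.0928]
tcp_rot: [-179.8, -0.1, 179.9]
wrist_force: [0.3, -0.3, 0.0]
opening: 0.0641
grasp_force: 0.0
```

Emit:
send_rows --targets "0 0 0 0 130;0 0 0 0 130;0 0 0 0 130;0 0 0 0 130"

```text
time: 19.68
ee_pos: [0.4932, 0.173, 0.0931]
tcp_rot: [-179.8, -0.1, 179.9]
wrist_force: [-0.4, 2.0, 5.8]
opening: 0.051
grasp_force: 42.0
```

Emit:
send_rows --targets "-2 0 -3.5 0 130;-4 0 -7 0 130;-6 0 -10.5 0 130;-8 0 -14 0 130;-8 0 -14 0 130"

```text
time: 20.3
ee_pos: [0.5002, 0.173, 0.1053]
tcp_rot: [-179.8, -0.3, 179.9]
wrist_force: [-3.7, 3.9, 0.3]
opening: 0.0512
grasp_force: 42.6
```

Emit:
send_rows --targets "0 0 -10 0 130;0 0 -20 0 130;0 0 -60 0 130;0 0 -100 0 130;0 0 -100 0 130"

```text
time: 20.92
ee_pos: [0.5023, 0.1728, 0.2092]
tcp_rot: [-179.8, 0.1, 179.9]
wrist_force: [0.4, -0.2, -0.7]
opening: 0.0512
grasp_force: 43.1
```

Emit:
send_rows --targets "0 60 -10 0 130;0 120 -10 0 130;5 180 -10 0 130;20 230 -10 0 130;35 268 0 0 130;35 268 0 0 130;35 268 60 0 130;35 268 110 0 130;35 268 140 0 130;35 268 155 0 130;35 268 155 0 130"

```text
time: 22.3
ee_pos: [0.4657, 0.4394, 0.0487]
tcp_rot: [-179.7, -0.3, 179.9]
wrist_force: [-0.9, -0.1, -0.8]
opening: 0.0513
grasp_force: 43.2
```

Emit:
send_rows --targets "0 0 4 0 130;0 0 8 0 130;0 0 11 0 130;0 0 11 0 130" --newtons 25

```text
time: 22.8
ee_pos: [0.4665, 0.4407, 0.0403]
tcp_rot: [-179.8, -0.1, 179.9]
wrist_force: [0.3, -2.9, 9.1]
opening: 0.0511
grasp_force: 44.3
```

Emit:
send_rows --targets "-4 0 2 0 130;-8 0 4 0 130;-11 0 7 0 130;-14 0 10 0 130;-17 0 13 0 130;-20 0 17 0 130;-22 0 20 0 130;-24 0 23 0 130;-24 0 23 0 130" --newtons 20

```text
time: 23.92
ee_pos: [0.4912, 0.4419, 0.0186]
tcp_rot: [180.0, 0.0, 179.9]
wrist_force: [1.0, 1.7, 13.9]
opening: 0.0512
grasp_force: 50.2
```

Emit:
send_rows --targets "0 0 0 0 72;0 0 0 0 72;0 0 0 0 72;0 0 -30 0 72;0 0 -80 0 72;0 0 -130 0 72;0 -60 -150 0 63;0 -120 -150 0 63;0 -180 -150 0 63;0 -240 -150 0 63;0 -300 -150 0 63;0 -355 -150 0 63;0 -355 -150 0 63;0 -355 -150 0 63"

```text
time: 25.68
ee_pos: [0.4894, 0.0857, 0.1663]
tcp_rot: [-179.7, -0.3, 179.9]
wrist_force: [-0.3, 0.3, 0.8]
opening: 0.0641
grasp_force: 0.0
```

```bash
python3 - <<'E'
from h import *
t=camera("top");np.save("t2.npy",t)
crop("top",120,345,150,215,3.5,"t2",t)
E
```

```text
(no output)
```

View pics/t2.png

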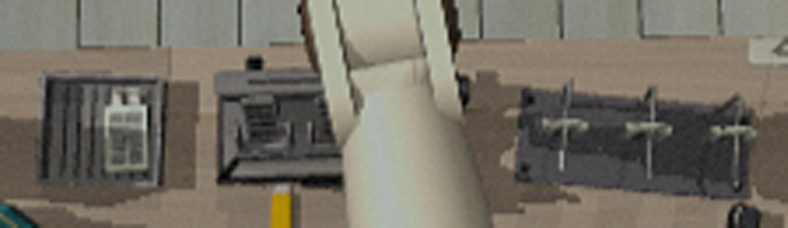

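The spent cassette lies flat in the tray, frame at crop x 106–149 and y 105–170, with its tab to the back. Bay 1 is empty.

```bash
python3 - <<'E'
from h import *
f=lambda x,y:(120+(x+.5)/3.5-.5,150+(y+.5)/3.5-.5)
for x,y,z in((106,140,.012),(149,140,.012),(128,170,.012),(128,92,.012),(43,76,.034),(164,77,.034),(161,185,.034),(38,183,.034)):print(onz("top",*f(x,y),z))
E
```

```text
[0.4757 0.4599 0.012 ]
[0.4747 0.4076 0.012 ]
[0.4384 0.4328 0.012 ]
[0.5344 0.4337 0.012 ]
[0.5523 0.5307 0.034 ]
[0.5483 0.3848 0.034 ]
[0.4172 0.3876 0.034 ]
[0.4225 0.5346 0.034 ]
```

Emit:
send_rows --targets "-3 0 40 0 63;-3 0.5 65 0 63;-3 0.5 74 0 63;-3 0.5 74 0 63;-3 0.5 74 0 130;-3 0.5 74 0 130;-3 0.5 74 0 130;-3 0.5 74 0 130" --newtons 40

```text
time: 26.72
ee_pos: [0.4927, 0.0869, 0.0939]
tcp_rot: [-179.9, -0.2, 179.9]
wrist_force: [-2.5, 5.5, 2.6]
opening: 0.0511
grasp_force: 42.6
```

Emit:
send_rows --targets "-2 0 -3.5 0 130;-4 0 -7 0 130;-6 0 -10.5 0 130;-8 0 -14 0 130;-8 0 -24 0 130;-8 0 -34 0 130;-8 0 -74 0 130;-8 0 -114 0 130;-8 0 -114 0 130"

```text
time: 27.85
ee_pos: [0.5022, 0.0863, 0.2105]
tcp_rot: [-179.8, 0.1, 179.9]
wrist_force: [0.0, 0.1, -0.5]
opening: 0.0513
grasp_force: 43.0
```

```bash
python3 - <<'E'
from h import *
a,b=np.load("t1.npy"),np.load("t2.npy")
for i in(a,b):
    g=i.astype(int).sum(2)//3
    print(g[185,126:140],g[185,158:172],g[168:176,150],g[198:208,140])
E
```

```text
[78 81 82 63 75 31 40 65 75 73 55 49 75 68] [110 109  89  84 111 113  70  46  91  85  82  85  82  81] [123 125 110 112  67  41  93 107] [28 31 52 68 90 86 76 75 80 75]
[81 84 78 80 86 92 50 37 50 78 75 71 40 70] [141 138 154 183  19  74  94 115  31  64  86  84  85  84] [124 124 102 116  77  49  90  91] [69 70 70 74 91 83 79 77 81 75]
```

Emit:
send_rows --targets "0 60 -10 0 130;0 120 -10 0 130;0 180 -10 0 130;0 240 -10 0 130;0 300 -10 0 130;-3 360 0 0 130;-3 404 0 0 130;-3 404 0 0 130;-3 404 60 0 130;-3 404 110 0 130;-3 404 140 0 130;-3 404 163 0 130;-3 404 165 0 130;-3 404 165 0 130"

```text
time: 29.6
ee_pos: [0.5064, 0.4894, 0.0431]
tcp_rot: [-179.9, 0.1, 179.8]
wrist_force: [4.4, -0.6, 12.8]
opening: 0.0513
grasp_force: 48.1
```

Emit:
send_rows --targets "0 0 2.5 0 130;0 -4 2.5 0 130;0 -8 2.5 0 130;0 -12 2.5 0 130;0 -12 2.5 0 130"

```text
time: 30.22
ee_pos: [0.5037, 0.4773, 0.0372]
tcp_rot: [-179.7, -0.2, 179.9]
wrist_force: [1.2, 1.2, 1.0]
opening: 0.0514
grasp_force: 45.3
```

Emit:
send_rows --targets "0 0 -10 0 130;0 3 -20 0 130;36 6 -20 0 130;36 6 -20 0 130;36 6 -10 0 130;36 6 -2 0 130;36 6 0 0 130;36 6 0 0 130" --newtons 25

```text
time: 31.22
ee_pos: [0.4678, 0.4835, 0.0372]
tcp_rot: [-179.7, -0.3, 179.9]
wrist_force: [0.4, -0.5, -0.2]
opening: 0.0513
grasp_force: 45.4
```

Emit:
send_rows --targets "-3 0 2 0 130;-6 0 4 0 130;-9 0 6 0 130;-12 0 9 0 130;-15 0 12 0 130;-18 0 15 0 130;-20 0 18 0 130;-20 0 18 0 130" --newtons 20

```text
time: 32.22
ee_pos: [0.4887, 0.4837, 0.0207]
tcp_rot: [-179.8, -0.1, 179.9]
wrist_force: [0.8, -3.2, 9.5]
opening: 0.0507
grasp_force: 42.8
```

Emit:
send_rows --targets "0 0 0 0 75;0 0 0 0 75;0 0 0 0 75;0 0 -30 0 75;0 0 -80 0 75;0 0 -150 0 75;0 -60 -210 0 75;0 -120 -210 0 75;0 -180 -210 0 75;0 -240 -210 0 63;20 -300 -210 0 63;20 -360 -210 0 63;20 -420 -210 0 63;20 -480 -210 0 63;20 -540 -210 0 63;20 -570 -210 0 63;20 -570 -210 0 63;20 -570 -210 0 63"

```text
time: 34.48
ee_pos: [0.4675, -0.0851, 0.2317]
tcp_rot: [-179.8, -0.3, 179.9]
wrist_force: [0.0, 0.6, 0.3]
opening: 0.0644
grasp_force: 0.0
```

```bash
python3 - <<'E'
from h import *
t=camera("top");np.save("t3.npy",t);s=camera("side");np.save("s3.npy",s)
a=cv2.resize(t[160:208,122:262],None,fx=5.5,fy=5.5,interpolation=cv2.INTER_CUBIC)
b=cv2.resize(s[160:215,262:350],None,fx=5.5,fy=5.5,interpolation=cv2.INTER_CUBIC)
b=cv2.copyMakeBorder(b,0,0,0,a.shape[1]-b.shape[1],cv2.BORDER_CONSTANT)
o=np.vstack([a,b]);print(o.shape);cv2.imwrite("pics/z3.png",o)
E
```

```text
(566, 770, 3)
```

View pics/z3.png

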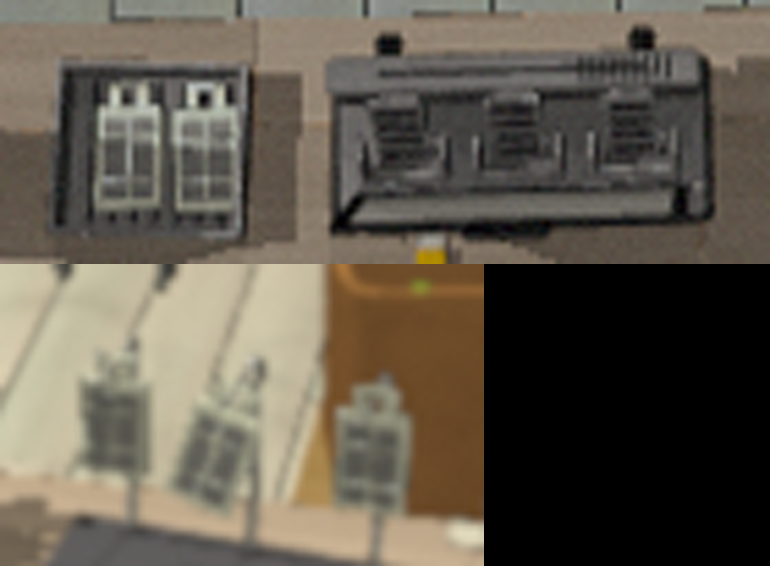

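```bash
python3 - <<'E'
from h import *
g=lambda p:((p[0]-262+.5)*5.5,(p[1]-160+.5)*5.5+264)
for c in((.462,-.0886),(.4565,-.181),(.450,-.2728)):
    for dy,dz in((.026,.04),(-.026,.04),(.026,-.04),(-.026,-.04),(0,.06)):
        print(np.round(g(proj("side",(c[0],c[1]+dy,.1215+dz))),0),end=" ")
    print()
print(np.round(g(proj("side",(.411,-.0835,.185))),0),np.round(g(proj("side",(.511,-.0925,.175))),0))
t=np.load("t1.npy").astype(int).sum(2)//3
t0=np.load("t0.npy").astype(int).sum(2)//3
print(t0[180:194,274:288]);
E
```

```text
[ 79. 376.] [150. 383.] [ 79. 472.] [148. 479.] [115. 355.] 
[203. 392.] [275. 399.] [200. 489.] [271. 496.] [240. 371.] 
[330. 409.] [403. 417.] [324. 507.] [396. 515.] [368. 388.] 
[ 94. 382.] [133. 334.]
[[ 74  72  69  72  71  71  78 137  66  40  49  49  45  45]
 [ 73  73  67  72  67  65  73 153  64  63  70  69  65  65]
 [ 54  69  62  67  65  59  88 176  64  68  71  74  70  69]
 [ 55 103  69  91  75  64  77 147  57  64  62  69  65  69]
 [111 170 163 142 123 134 150 172 165 167 166 125 104  76]
 [115 160 156 150 148 153 152 168 156 124 123 109 134 128]
 [ 99 113  94 111 111  99 100 157  91  64  65  92 136 125]
 [ 70  64  71  73  49  40  69 144  38  51  55  72  96  87]
 [ 55  44  57  57  27  29  75 110  36  46  59  58  66  70]
 [ 51  52  45  42  58  65  91 109  65  66  71  68  73  69]
 [ 51  46  63  64  72  79 135  96  72  77  76  70  76  69]
 [ 70  70  68  68  75  80 137  89  69  70  70  73  75  74]
 [ 70  72  65  67  70  78 139  80  64  74  74  71  71  73]
 [ 69  72  65  68  67  82 154  68  73  70  72  70  75  72]]
```

The tray view shows both spent cassettes flat side by side, at (128,150) and (206,150), and all three bays are empty. In the side view the peg 2 cassette is knocked askew at (215,450). Cassettes 1 and 3 hang straight.

Emit:
send_rows --targets "5.5 -3.5 0 6 63;5.5 -3.5 60 6 63;5.5 -3.5 95 6 63;5.5 -3.5 107 6 63;5.5 -3.5 107 6 63" --newtons 30

```text
time: 35.2
ee_pos: [0.4616, -0.0888, 0.1252]
tcp_rot: [-179.7, -0.2, 174.0]
wrist_force: [-0.5, 0.8, -0.2]
opening: 0.0643
grasp_force: 0.0
```

Emit:
send_rows --targets "0 0 0 0 70;0 0 0 0 80;0 0 0 0 90;0 0 0 0 110;0 0 0 0 130;0 0 0 0 130;0 0 0 0 130" --newtons 30

```text
time: 36.08
ee_pos: [0.4619, -0.0894, 0.1255]
tcp_rot: [-179.7, -0.2, 173.9]
wrist_force: [1.0, 0.6, 5.6]
opening: 0.052
grasp_force: 30.5
```

Emit:
send_rows --targets "0 0 -2.5 0 130;0 0 -5 0 130;0 0 -5 0 130"

```text
time: 36.45
ee_pos: [0.4615, -0.0894, 0.1299]
tcp_rot: [-179.7, -0.2, 173.9]
wrist_force: [0.3, -0.3, -0.4]
opening: 0.0519
grasp_force: 31.1
```

Emit:
send_rows --targets "8 0 0 0 130;16 0 0 0 130;25 0 0 0 130;34 0 0 0 130"

```text
time: 36.95
ee_pos: [0.427, -0.0857, 0.13]
tcp_rot: [-179.7, -0.2, 173.9]
wrist_force: [1.4, 0.9, -1.0]
opening: 0.0517
grasp_force: 31.1
```

Emit:
send_rows --targets "3 0 -2 0 130;6 0 -4 0 130;9 0 -6 0 130"

```text
time: 37.33
ee_pos: [0.4188, -0.0848, 0.1362]
tcp_rot: [-179.7, -0.2, 173.9]
wrist_force: [-0.2, -0.3, -0.7]
opening: 0.0521
grasp_force: 31.1
```

Emit:
send_rows --targets "3 0 -2 0 130;6 0 -4 0 130;10 0 -6 0 130;20 0 -10 0 130;30 0 -14 0 130"

```text
time: 37.95
ee_pos: [0.3883, -0.0814, 0.1504]
tcp_rot: [-179.7, -0.2, 173.9]
wrist_force: [-0.5, 0.2, -0.4]
opening: 0.0516
grasp_force: 31.1
```

Emit:
send_rows --targets "0 0 -50 0 130;0 0 -100 0 130;-20 50 -100 -6.1 130;-50 110 -100 -6.1 130;-68 150 -100 -6.1 130;-68 176 -100 -6.1 130;-68 176 -100 -6.1 130;-68 176 -60 -6.1 130;-68 176 -10 -6.1 130;-68 176 -10 -6.1 130"

```text
time: 39.2
ee_pos: [0.473, 0.085, 0.1563]
tcp_rot: [-179.7, -0.6, 180.0]
wrist_force: [-0.6, 1.0, 0.5]
opening: 0.0518
grasp_force: 31.6
```

Emit:
send_rows --targets "-1 1 15 0 130;-1 1 25 0 130;-1 1 32 0 130;-1 1 32 0 130" --newtons 20

```text
time: 39.7
ee_pos: [0.4768, 0.0872, 0.1279]
tcp_rot: [-179.8, -0.2, -180.0]
wrist_force: [-0.4, -0.5, 4.0]
opening: 0.0521
grasp_force: 32.6
```

Emit:
send_rows --targets "0 0 2 0 130;0 0 4 0 130;0 0 4 0 130"

```text
time: 40.08
ee_pos: [0.4782, 0.0873, 0.1266]
tcp_rot: [-179.8, 0.1, -180.0]
wrist_force: [-0.4, -0.2, 19.5]
opening: 0.0522
grasp_force: 36.4
```

Emit:
send_rows --targets "0 0 -6 0 130;5 0 -6 0 130;6 -0.5 -6 0 130;6 -0.5 -2 0 130;6 -0.5 2 0 130;6 -0.5 2 0 130"

```text
time: 40.83
ee_pos: [0.4736, 0.0875, 0.1268]
tcp_rot: [-179.9, 0.4, -180.0]
wrist_force: [-0.6, 2.0, 37.8]
opening: 0.0521
grasp_force: 41.6
```

Emit:
send_rows --targets "0 0 2 0 130;0 0 4 0 130;0 0 4 0 130"

```text
time: 41.2
ee_pos: [0.475, 0.088, 0.1255]
tcp_rot: [-180.0, 0.7, -180.0]
wrist_force: [-0.7, 6.2, 54.8]
opening: 0.0521
grasp_force: 51.4
```

Emit:
send_rows --targets "0 0 -10 0 130;0 0 -16 0 130;0 0 -16 0 130"

```text
time: 41.58
ee_pos: [0.4698, 0.0866, 0.1323]
tcp_rot: [-179.7, -0.3, -180.0]
wrist_force: [1.0, 0.4, -1.3]
opening: 0.0516
grasp_force: 39.3
```

```bash
python3 - <<'E'
from h import *
t=np.load("t3.npy").astype(int).sum(2)//3
for v in range(181,196): print(v,t[v,186:248])
print(proj("top",(.4835,.0866,.085)),[proj("top",(.47,y,.085)) for y in(.1146,.0586,.2006,.1446)])
s=camera("side");np.save("s4.npy",s);crop("side",225,305,150,205,8,"s4",s)
E
```

```text
181 [101  99  99  70  46  48  48  45  44  59  52  54  64  30  69  65  69  64
  67  72  65  65  67  64  73  60  64  64  56  51  55  55  50  70  57  64
  69  61  67  64  63  66  66  65  62  68  68  40  47  41  42  40  47  42
  49  66  67  64  64  68  72  68]
182 [ 99 100 102  85  54  45  42  37  46  55  46  46  61  38  65  65  62  65
  67  68  67  68  64  65  64  51  40  33  26  26  22  24  30  49  63  66
  64  67  70  66  68  70  65  63  67  66  64  50  31  37  38  32  51  52
  62  59  68  62  69  70  69  70]
183 [100 100 104  96  62  26  38  43  39  40  30  37  51  46  70  65  70  67
  64  62  61  64  67  63  66  60  58  56  59  56  60  57  60  64  61  59
  65  57  67  63  66  66  61  62  68  66  79  51  49  46  53  50  41  49
  62  76  67  64  91  67  66  69]
184 [ 97  84 102  99  56  60  63  60  55  48  55  52  55  72  63  65  85  69
  67  62  64  64  78  55  68  68  57  38  47  44  44  42  41  51  71  60
  69  96  57  69  67  65  75 122  57  66  71  39  26  39  36  35  22  33
  50  78  96  71 104  59  68  70]
185 [ 97  92  86 101  76  42  37  31  28  33  29  31  36  74  81  95 104
[... 2128 characters left out ...]
8  68
  64  66  75  65  63  66  82  83  81  80  81  51  46  49  67  69  60  58
  62  60  40  44  46  43  57  60]
194 [111  79  76  76  75  78  67  76  76  78  75  57  42  47  50  66  61  60
  66  65  60  48  40  44  47  45  45  45  44  39  34  37  31  23  34  38
  33  44  46  36  42  38  55  48  48  58  64  51  56  56  55  61  61  60
  66  76  65  71  54   7  20  50]
195 [73 35 41 54 50 48 36 38 55 54 63 52 55 53 53 58 66 64 64 65 75 69 69 69
 66 64 72 73 80 81 81 81 78 82 82 81 82 82 80 81 81 80 79 83 86 82 86 85
 84 84 88 87 87 89 94 91 99 93 55  6 20 63]
[236.6213 183.7403] [array([229.8176, 187.1438]), array([243.5174, 186.8754]), array([208.7547, 187.5565]), array([222.4733, 187.2877])]
```

View pics/s4.png

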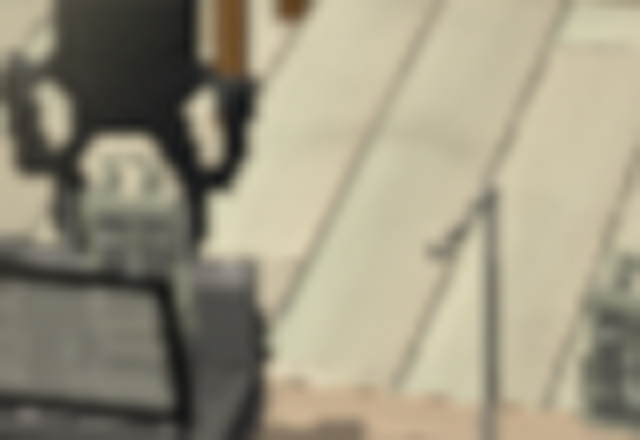

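```bash
python3 - <<'E'
from h import *
g=lambda p:np.round(((p[0]-225+.5)*8,(p[1]-150+.5)*8))
X,Y,Z=.4698,.0866,.1323-.004
for dy,dz in((.026,.04),(-.026,.04),(.026,-.04),(-.026,-.04),(.016,.06),(-.016,.06)): print(dy,dz,g(proj("side",(X-.0045,Y+dy,Z+dz))))
E
```

```text
0.026 0.04 [ 78. 194.]
-0.026 0.04 [176. 204.]
0.026 -0.04 [ 83. 331.]
-0.026 -0.04 [179. 342.]
0.016 0.06 [ 95. 161.]
-0.016 0.06 [156. 167.]
```

Emit:
send_rows --targets "-3 2.5 0 0 130;-3 2.5 3 0 130;-3 2.5 6 0 130;-3 2.5 9 0 130;-3 2.5 9 0 130"

```text
time: 42.25
ee_pos: [0.473, 0.0899, 0.1235]
tcp_rot: [-179.9, -0.3, -180.0]
wrist_force: [-0.4, 6.0, -1.1]
opening: 0.0524
grasp_force: 33.3
```

```bash
python3 - <<'E'
from h import *
o=bot.get_obs();print(o['ee_pos'],o['wrist_force'],o['torque'])
E
```

```text
[0.473  0.0899 0.1235] [-0.4367  5.9843 -1.0929] [ 1.4897 -0.0468  0.055 ]
```

Emit:
send_rows --targets "0 1.5 0 0 130;0 1.5 2 0 130;0 1.5 4 0 130"

```text
time: 42.62
ee_pos: [0.4731, 0.0904, 0.1199]
tcp_rot: [-179.7, -0.3, -180.0]
wrist_force: [-0.8, 0.6, 1.3]
opening: 0.0517
grasp_force: 35.1
```

Emit:
send_rows --targets "0 0 3 0 130;-4 0 4 0 130;-8 0 5 0 130;-12 0 6 0 130;-16 0 7 0 130;-16 0 7 0 130" --newtons 20

```text
time: 43.38
ee_pos: [0.4897, 0.0906, 0.1129]
tcp_rot: [-179.8, -0.2, 180.0]
wrist_force: [-1.5, -0.0, 1.1]
opening: 0.0518
grasp_force: 20.6
```

Emit:
send_rows --targets "-2.5 0 2.5 0 130;-5 0 5 0 130;-6 0 7.5 0 130;-6.5 0 9.5 0 130;-6.5 0 9.5 0 130"

```text
time: 44.0
ee_pos: [0.4955, 0.0907, 0.1032]
tcp_rot: [-179.8, -0.3, -180.0]
wrist_force: [-1.8, 0.4, 2.5]
opening: 0.0518
grasp_force: 21.0
```

Emit:
send_rows --targets "0.5 0 3 0 130;1 0 6 0 130;1 0 6 0 130"

```text
time: 44.38
ee_pos: [0.4943, 0.0905, 0.0969]
tcp_rot: [-179.7, -0.3, -180.0]
wrist_force: [-1.8, 0.8, 0.5]
opening: 0.0519
grasp_force: 20.8
```

Emit:
send_rows --targets "-1 0 2 0 130;-2 0 4 0 130;-2 0 4 0 130"

```text
time: 44.75
ee_pos: [0.4966, 0.0905, 0.0932]
tcp_rot: [-179.7, -0.3, -180.0]
wrist_force: [-1.9, 0.3, 1.8]
opening: 0.0516
grasp_force: 20.9
```

Emit:
send_rows --targets "0.5 0 1 0 130;1 0 2 0 130;1.5 0 3 0 130"

```text
time: 45.12
ee_pos: [0.496, 0.0905, 0.0913]
tcp_rot: [-179.8, -0.1, -180.0]
wrist_force: [1.0, -0.2, 11.6]
opening: 0.0519
grasp_force: 21.8
```

Emit:
send_rows --targets "-1.5 0 0 0 130;-3 0 0 0 130;-4 0 0 0 130"

```text
time: 45.5
ee_pos: [0.4966, 0.0905, 0.0909]
tcp_rot: [-179.8, -0.5, -180.0]
wrist_force: [-22.3, 0.4, 17.1]
opening: 0.0518
grasp_force: 22.5
```

Emit:
send_rows --targets "3 0 0 0 120;3 0 0 0 63;3 0 0 0 63;3 0 0 0 63;3 0 -30 0 63;3 0 -80 0 63;3 0 -130 0 63;3 0 -130 0 63" --newtons 30

```text
time: 46.5
ee_pos: [0.4981, 0.0913, 0.2243]
tcp_rot: [-179.8, 0.1, -180.0]
wrist_force: [-0.0, -0.1, 0.1]
opening: 0.064
grasp_force: 0.0
```

```bash
python3 - <<'E'
from h import *
t=camera("top");np.save("t5.npy",t);s=camera("side");np.save("s5.npy",s)
a=cv2.resize(t[165:215,245:355],None,fx=6,fy=6,interpolation=cv2.INTER_CUBIC)
b=cv2.resize(s[155:203,225:335],None,fx=6,fy=6,interpolation=cv2.INTER_CUBIC)
o=np.vstack([a,b]);print(o.shape);cv2.imwrite("pics/z5.png",o)
E
```

```text
(588, 660, 3)
```

View pics/z5.png

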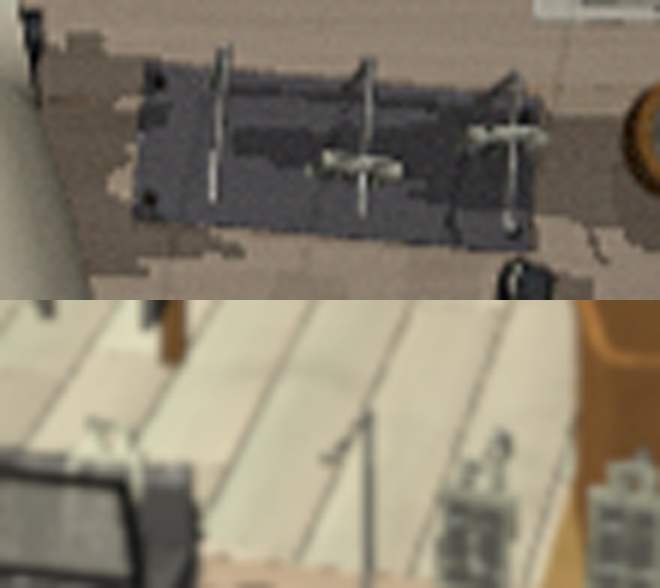

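The top crop shows cassette 2 hanging straight again, now further forward on its peg at (362,165), with the peg tip at (362,215). Cassette 3 is at (508,135), and the first fresh one sits in bay 3.

```bash
python3 - <<'E'
from h import *
t=np.load("t5.npy").astype(int).sum(2)//3
f=lambda x,y:(245+(x+.5)/6-.5,165+(y+.5)/6-.5)
T=lambda n,x,y,z:print(n,onz("top",*f(x,y),z))
T("tip1",212,203,.185);T("rod1",221,48,.175);T("tip2",362,217,.185);T("rod2",369,62,.175);T("tip3",511,230,.185);T("rod3",515,76,.175)
T("c2L",320,160,.162);T("c2R",403,172,.162);T("c2",362,165,.165);T("c3",508,135,.165);T("c3L",468,132,.162);T("c3R",548,136,.162)
print(t[186:200,296:316]);print(t[182:194,320:340])
print(proj("side",(.43,-.178,.1615)),"expect top centre")
E
```

```text
tip1 [ 0.4094 -0.0825  0.185 ]
rod1 [ 0.511  -0.0917  0.175 ]
tip2 [ 0.3986 -0.1778  0.185 ]
rod2 [ 0.5    -0.1871  0.175 ]
tip3 [ 0.3883 -0.2725  0.185 ]
rod3 [ 0.489  -0.2812  0.175 ]
c2L [ 0.4384 -0.1548  0.162 ]
c2R [ 0.4295 -0.2084  0.162 ]
c2 [ 0.4342 -0.1816  0.165 ]
c3 [ 0.4519 -0.277   0.165 ]
c3L [ 0.4548 -0.2517  0.162 ]
c3R [ 0.4511 -0.3036  0.162 ]
[[ 62  77  75  75  51  53  50  55  56  65  97  62  54  58  51  56  57  53
   53  49]
 [ 46  57  57  54  44  42  55  51  49  72  94  49  51  51  48  51  48  51
   44  47]
 [ 46  51  50  48  37  47  51  54  52  72  72  48  46  44  51  49  48  52
   51  50]
 [ 49  48  49  38  39  47  45  50  51  77  63  51  56  47  54  52  49  53
   50  52]
 [ 50  45  65 131  96  90  73  60  55  84  57  45  45  45  48  49  46  49
   49  50]
 [ 48  50  65 148 137  95  81  92 105 140 138 115 101  91  59  35  50  48
   50  50]
 [ 79  46  58 104  98  94 101 112 133 120 131  86  83  98 117 122  43  51
   47  49]
 [107  60  58  57  49  67  69  93  82 105  73  70  96 113 142 140  46  43
   51  53]
 [ 88  66  49  44  47  68  38  52  64 160  35  63  72  8
[... 813 characters left out ...]
124 115  46 105 134 133 147 133 144 117 108  75  70  74
   79  82]
 [ 51  53  55  95 122 139 108 114 124 131 120 105 106  90 111 120  91  79
   80  76]
 [ 47  53  58  64  91 105  80  74  64  82  99  59  70  85 107 116  93  82
   82  81]
 [ 50  63  56  76  70  58  31  34  49  42 110  33  60  86  79  83  76  78
   79  79]
 [ 52  55  43  63  55  35  37  56  47  44 114  41  52  65  67  72  78  79
   77  86]
 [ 50  45  34  46  52  44  44  51  41  51 119  52  42  58  62  70  81  80
   78  83]
 [ 50  37  46  47  55  46  47  47  47  55 129  47  46  51  60  76  84  87
   80  78]
 [ 53  47  43  51  56  49  43  46  45  55 106  49  46  44  71  71  80  82
   80  82]]
[303.1646 186.4606] expect top centre
```

Emit:
send_rows --targets "10 -40 -20 7 63;30 -90 -20 7 63;45 -150 -20 7 63;64 -210 -20 7 63;64 -260 -20 7 63;64 -273 -20 7 63;64 -273 -20 7 63;64 -273 -20 7 63;64 -273 40 7 63;64 -273 80 7 63;64 -273 97 7 63;64 -273 97 7 63;64 -273 97 7 63"

```text
time: 48.22
ee_pos: [0.4331, -0.1824, 0.1267]
tcp_rot: [-179.7, -0.1, 173.0]
wrist_force: [0.4, 0.8, 0.1]
opening: 0.0644
grasp_force: 0.0
```

Emit:
send_rows --targets "0 0 0 0 70;0 0 0 0 80;0 0 0 0 90;0 0 0 0 110;0 0 0 0 130;0 0 0 0 130;0 0 0 0 130" --newtons 30

```text
time: 49.1
ee_pos: [0.4324, -0.1826, 0.1252]
tcp_rot: [-179.7, -0.2, 173.0]
wrist_force: [-0.5, -3.0, 4.9]
opening: 0.0518
grasp_force: 30.8
```

Emit:
send_rows --targets "0 0 -2.5 0 130;0 0 -5 0 130;0 0 -5 0 130"

```text
time: 49.48
ee_pos: [0.4323, -0.1822, 0.1299]
tcp_rot: [-179.7, -0.2, 173.0]
wrist_force: [0.8, 0.4, -1.3]
opening: 0.0516
grasp_force: 31.2
```

Emit:
send_rows --targets "6 0 0 0 130;12 0 0 0 130;18 0 0 0 130;21 0 -2 0 130;24 0 -4 0 130"

```text
time: 50.1
ee_pos: [0.4083, -0.1794, 0.1343]
tcp_rot: [-179.7, -0.2, 173.0]
wrist_force: [1.5, 0.2, -1.1]
opening: 0.0515
grasp_force: 31.3
```

Emit:
send_rows --targets "3 0 -2 0 130;6 0 -4 0 130;9 0 -6 0 130;13 0 -8 0 130;22 0 -12 0 130;32 0 -16 0 130"

```text
time: 50.85
ee_pos: [0.3761, -0.1753, 0.1504]
tcp_rot: [-179.7, -0.2, 173.0]
wrist_force: [-0.3, 0.5, -0.2]
opening: 0.0515
grasp_force: 31.3
```

Emit:
send_rows --targets "0 0 -50 0 130;0 0 -100 0 130;-10 50 -100 -7 130;-20 110 -100 -7 130;-30 170 -100 -7 130;-40 230 -100 -7 130;-53 290 -100 -7 130;-53 340 -100 -7 130;-53 360.5 -100 -7 130;-53 360.5 -100 -7 130;-53 360.5 -100 -7 130;-53 360.5 -50 -7 130;-53 360.5 -6 -7 130;-53 360.5 -6 -7 130"

```text
time: 52.6
ee_pos: [0.4717, 0.174, 0.1517]
tcp_rot: [-179.6, -0.5, 179.9]
wrist_force: [0.8, -0.5, 0.9]
opening: 0.0515
grasp_force: 31.7
```

Emit:
send_rows --targets "0 1.5 8 0 130;0 1.5 16 0 130;0 1.5 22 0 130;0 1.5 22 0 130"

```text
time: 53.1
ee_pos: [0.4732, 0.1774, 0.132]
tcp_rot: [-179.7, -0.3, -180.0]
wrist_force: [1.0, -0.7, -0.8]
opening: 0.051
grasp_force: 31.7
```

Emit:
send_rows --targets "0 0 3 0 130;0 0 6 0 130;0 0 6 0 130"

```text
time: 53.48
ee_pos: [0.4731, 0.1773, 0.1259]
tcp_rot: [-179.7, -0.3, -180.0]
wrist_force: [0.2, 0.2, -0.5]
opening: 0.0517
grasp_force: 31.7
```

Emit:
send_rows --targets "0 0 3 0 130;0 0 6 0 130;0 0 6 0 130" --newtons 20

```text
time: 53.85
ee_pos: [0.4725, 0.1775, 0.1198]
tcp_rot: [-179.8, -0.3, -180.0]
wrist_force: [-3.7, 2.1, -0.3]
opening: 0.0515
grasp_force: 30.0
```

Emit:
send_rows --targets "0 0 3 0 130;-4 0 4 0 130;-8 0 5 0 130;-12 0 6 0 130;-16 0 7 0 130;-16 0 7 0 130" --newtons 20

```text
time: 54.6
ee_pos: [0.4895, 0.1772, 0.1136]
tcp_rot: [-179.7, -0.2, 180.0]
wrist_force: [-3.3, -0.4, 5.6]
opening: 0.0516
grasp_force: 29.5
```

Emit:
send_rows --targets "-2.5 0 2.5 0 130;-5 0 5 0 130;-6 0 7.5 0 130;-6.5 0 9.5 0 130;-6.5 0 9.5 0 130"

```text
time: 55.22
ee_pos: [0.4957, 0.1772, 0.104]
tcp_rot: [-179.7, -0.2, -180.0]
wrist_force: [-1.9, -0.1, 5.0]
opening: 0.0519
grasp_force: 30.0
```

Emit:
send_rows --targets "0.5 0 3 0 130;1 0 6 0 130;1 0 6 0 130"

```text
time: 55.6
ee_pos: [0.4945, 0.1771, 0.0978]
tcp_rot: [-179.7, -0.2, -180.0]
wrist_force: [-3.8, -0.7, 4.4]
opening: 0.0517
grasp_force: 30.0
```

Emit:
send_rows --targets "-1 0 2 0 130;-2 0 4 0 130;-2 0 4 0 130"

```text
time: 55.98
ee_pos: [0.4967, 0.1771, 0.0938]
tcp_rot: [-179.7, -0.2, 180.0]
wrist_force: [-3.3, -1.1, 4.0]
opening: 0.0513
grasp_force: 30.1
```

Emit:
send_rows --targets "0.5 0 1 0 130;1 0 2 0 130;1.5 0 3 0 130;1.5 0 3 0 130"

```text
time: 56.48
ee_pos: [0.4953, 0.1771, 0.0911]
tcp_rot: [-179.7, -0.2, -180.0]
wrist_force: [-2.8, -1.6, 6.6]
opening: 0.0518
grasp_force: 30.1
```

Emit:
send_rows --targets "0.5 0 1 0 130;1 0 2 0 130;1 0 2 0 130"

```text
time: 56.85
ee_pos: [0.4958, 0.1771, 0.0907]
tcp_rot: [-179.8, 0.0, 180.0]
wrist_force: [1.4, -1.8, 11.8]
opening: 0.0513
grasp_force: 30.9
```

Emit:
send_rows --targets "-1.5 0 0 0 130;-3 0 0 0 130;-4 0 0 0 130"

```text
time: 57.22
ee_pos: [0.4963, 0.1771, 0.0903]
tcp_rot: [-179.8, -0.4, -180.0]
wrist_force: [-23.2, -2.4, 23.6]
opening: 0.0515
grasp_force: 32.0
```

Emit:
send_rows --targets "3 0 0 0 120;3 0 0 0 63;3 0 0 0 63;3 0 0 0 63;3 0 -30 0 63;3 0 -80 0 63;3 0 -130 0 63;3 0 -160 0 63;3 0 -160 0 63" --newtons 30

```text
time: 58.35
ee_pos: [0.4966, 0.1782, 0.2507]
tcp_rot: [-179.8, -0.1, -180.0]
wrist_force: [-0.1, -0.8, -0.7]
opening: 0.064
grasp_force: 0.0
```

```bash
python3 - <<'E'
from h import *
t=camera("top").astype(int).sum(2)//3
print(t[182:192,320:337])
E
```

```text
[[ 60  58  55  55  44  47  55  74  74  74  76  94  65  76  59  81 122]
 [ 44  35  58  41  47  55  54  57  55  60  75  66  34  47  61  82  90]
 [ 53  35  52  39  46  46  44  48  43  46  80  46  16  40  51  82  68]
 [ 49  48  43  41  46  51  47  47  36  45  94  43  31  49  50  83  67]
 [ 52  44  49  93 124 116  45 107 133 131 152 135 142 116 108  75  68]
 [ 46  52  52  94 128 136 107 114 123 135 120 108 108  82 111 119  90]
 [ 55  54  58  64  91 109  74  77  66  76 104  59  66  80 107 112  93]
 [ 49  57  61  70  72  53  38  34  48  38 107  40  60  85  80  83  78]
 [ 58  57  45  57  54  35  40  59  44  44 120  42  54  67  63  71  76]
 [ 45  51  51  49  48  38  48  56  38  51 122  44  48  51  66  72  81]]
```

Emit:
send_rows --targets "5 -60 0 6 63;10 -120 0 6 63;20 -180 0 6 63;30 -240 0 6 63;43 -300 0 6 63;43 -360 0 6 63;43 -420 0 6 63;43 -455.5 0 6 63;43 -455.5 0 6 63;43 -455.5 0 6 63;43 -455.5 60 6 63;43 -455.5 110 6 63;43 -455.5 124.5 6 63;43 -455.5 124.5 6 63;43 -455.5 124.5 6 63"

```text
time: 60.28
ee_pos: [0.4532, -0.2784, 0.1286]
tcp_rot: [-179.6, -0.1, 174.0]
wrist_force: [-0.1, -0.5, 0.3]
opening: 0.0644
grasp_force: 0.0
```

Emit:
send_rows --targets "0 0 0 0 70;0 0 0 0 80;0 0 0 0 90;0 0 0 0 110;0 0 0 0 130;0 0 0 0 130;0 0 0 0 130" --newtons 30

```text
time: 61.15
ee_pos: [0.4523, -0.2783, 0.1264]
tcp_rot: [-179.7, -0.2, 174.0]
wrist_force: [-0.0, -0.9, 3.5]
opening: 0.0514
grasp_force: 32.9
```

Emit:
send_rows --targets "0 0 -2.5 0 130;0 0 -5 0 130;8 0 -5 0 130;18 0 -5 0 130;28 0 -5 0 130;38 0 -5 0 130;46 0 -5 0 130;48 0 -5 0 130"

```text
time: 62.15
ee_pos: [0.4041, -0.2731, 0.1316]
tcp_rot: [-179.7, -0.2, 174.0]
wrist_force: [0.6, 0.7, -1.2]
opening: 0.0517
grasp_force: 32.6
```

Emit:
send_rows --targets "3 0 -2 0 130;6 0 -4 0 130;9 0 -6 0 130;12 0 -8 0 130;15 0 -10 0 130;24 0 -13 0 130;34 0 -16 0 130"

```text
time: 63.02
ee_pos: [0.3701, -0.2694, 0.1477]
tcp_rot: [-179.7, -0.2, 174.0]
wrist_force: [0.7, 0.2, 0.1]
opening: 0.0514
grasp_force: 32.6
```

Emit:
send_rows --targets "0 0 -50 0 130;0 0 -100 0 130;0 50 -100 -6 130;-5 110 -100 -6 130;-10 170 -100 -6 130;-20 230 -100 -6 130;-30 290 -100 -6 130;-40 350 -100 -6 130;-47 410 -100 -6 130;-47 470 -100 -6 130;-47 520 -100 -6 130;-47 540.5 -100 -6 130;-47 540.5 -100 -6 130;-47 540.5 -100 -6 130"

```text
time: 64.78
ee_pos: [0.4744, 0.2623, 0.2451]
tcp_rot: [-179.7, -0.2, 180.0]
wrist_force: [-0.4, -0.9, -0.7]
opening: 0.0511
grasp_force: 32.6
```

Emit:
send_rows --targets "0 0 50 0 130;0 0 90 0 130;0 0 90 0 130;0 0 90 0 130"

```text
time: 65.28
ee_pos: [0.4746, 0.2626, 0.1569]
tcp_rot: [-179.8, -0.1, 179.9]
wrist_force: [-0.1, 0.0, 0.4]
opening: 0.0513
grasp_force: 32.5
```

Emit:
send_rows --targets "1 1 10 0 130;1 1 20 0 130;1 1 27 0 130;1 1 31 0 130;1 1 31 0 130"

```text
time: 65.9
ee_pos: [0.4727, 0.264, 0.1234]
tcp_rot: [-179.7, -0.3, -180.0]
wrist_force: [0.5, 0.1, 0.5]
opening: 0.0514
grasp_force: 32.6
```

Emit:
send_rows --targets "0 0 3 0 130;0 0 6 0 130;0 0 6 0 130" --newtons 20

```text
time: 66.28
ee_pos: [0.4725, 0.264, 0.1179]
tcp_rot: [-179.8, -0.3, -180.0]
wrist_force: [-2.7, 0.1, 2.9]
opening: 0.0515
grasp_force: 32.9
```

Emit:
send_rows --targets "-4 0 1 0 130;-8 0 2 0 130;-12 0 3 0 130;-16 0 4.5 0 130;-16 0 4.5 0 130" --newtons 20

```text
time: 66.9
ee_pos: [0.489, 0.2635, 0.1138]
tcp_rot: [-179.7, -0.2, 180.0]
wrist_force: [-1.9, -4.0, 7.1]
opening: 0.0515
grasp_force: 33.3
```

Emit:
send_rows --targets "-2.5 0 2.5 0 130;-5 0 5 0 130;-6 0 7.5 0 130;-6.5 0 9.5 0 130;-6.5 0 9.5 0 130"

```text
time: 67.53
ee_pos: [0.4958, 0.2634, 0.1046]
tcp_rot: [-179.7, -0.2, 180.0]
wrist_force: [-1.8, -4.7, 8.8]
opening: 0.0513
grasp_force: 34.5
```

Emit:
send_rows --targets "0.5 0 3 0 130;1 0 6 0 130;0 0 8 0 130;-1 0 10 0 130;-1 0 10 0 130"

```text
time: 68.15
ee_pos: [0.4968, 0.2633, 0.0945]
tcp_rot: [-179.7, -0.2, 180.0]
wrist_force: [-0.9, -4.5, 8.8]
opening: 0.0515
grasp_force: 34.9
```

Emit:
send_rows --targets "0 -0.8 1 0 130;0.5 -0.8 2 0 130;1 -0.8 3 0 130;1.5 -0.8 4 0 130;1.5 -0.8 4 0 130"

```text
time: 68.78
ee_pos: [0.4963, 0.2632, 0.0919]
tcp_rot: [-179.8, -0.0, 180.0]
wrist_force: [1.1, -2.0, 14.9]
opening: 0.0517
grasp_force: 35.6
```

Emit:
send_rows --targets "0.5 0 1 0 130;1 0 2 0 130;1 0 2 0 130"

```text
time: 69.15
ee_pos: [0.4968, 0.2632, 0.0915]
tcp_rot: [-179.8, 0.2, 180.0]
wrist_force: [4.9, -4.5, 20.6]
opening: 0.0518
grasp_force: 36.5
```

At the stop. Press it back onto the bed, release, clear out and look.

Emit:
send_rows --targets "-2 0 0 0 130;-4 0 0 0 130;-5 0 0 0 130"

```text
time: 69.53
ee_pos: [0.4982, 0.2632, 0.0903]
tcp_rot: [-179.8, -0.2, -180.0]
wrist_force: [-15.9, -3.6, 24.2]
opening: 0.0516
grasp_force: 37.0
```

Emit:
send_rows --targets "3 0 -1 0 120;3 0 -1 0 63;3 0 -1 0 63;3 0 -1 0 63;3 0 -30 0 63;3 0 -80 0 63;3 0 -130 0 63;3 0 -180 0 63;3 -60 -180 0 255;3 -120 -180 0 255;3 -180 -180 0 255;3 -240 -180 0 255;3 -300 -180 0 255;3 -360 -180 0 255;3 -400 -180 0 255;3 -400 -180 0 255"

```text
time: 71.53
ee_pos: [0.4963, -0.1385, 0.2688]
tcp_rot: [-179.7, -0.3, 179.8]
wrist_force: [-0.8, 0.7, -0.8]
opening: 0.0001
grasp_force: 0.0
```

```bash
python3 - <<'E'
from h import *
t=camera("top");np.save("t6.npy",t);s=camera("side");np.save("s6.npy",s)
a=cv2.resize(t[160:205,122:262],None,fx=5.7,fy=5.7,interpolation=cv2.INTER_CUBIC)
b=cv2.resize(s[150:205,180:280],None,fx=5.7,fy=5.7,interpolation=cv2.INTER_CUBIC)
b=cv2.copyMakeBorder(b,0,0,0,a.shape[1]-b.shape[1],cv2.BORDER_CONSTANT)
o=np.vstack([a,b]);print(o.shape);cv2.imwrite("pics/z6.png",o)
E
```

```text
(570, 798, 3)
```

View pics/z6.png

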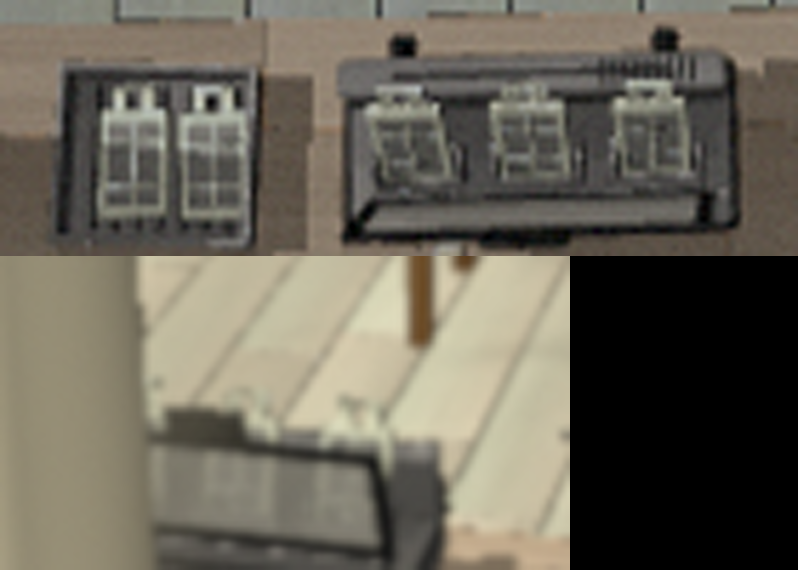

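Both spent cassettes are in the tray. The three fresh ones sit in their bays at crop (410,135), (530,135) and (652,130). I'll compare their top edges against the fully home spent ones from before.

```bash
python3 - <<'E'
from h import *
a,b=[np.load(f"t{i}.npy").astype(int).sum(2)//3 for i in(1,6)]
for u in(212,215,218,232,234,238): print(u,a[171:192,u],"\n   ",b[171:192,u])
for u in(190,193,195): print(u,b[171:192,u])
for v in(178,179): print(a[v,206:246],b[v,184:246])
E
```

```text
212 [107  68  70  94 147 138 117 129 120  97  77  91  81  68  76  72 117  86
  55  77  90] 
    [103  72  69  95 137 117 106 136 120  98  72  88  82  77  70  70 116  86
  57  77  89]
215 [108  71  98 128 141 108 105 156 133  84  83 111 113 117 106  92  92  82
  68  86  84] 
    [107  70  98 125 151 133 146 166 127  86  67  80  66  79 102 111 103 101
  90  90  84]
218 [113  63  96 101  81  80 103 158 137  95  73 113  94  74  72  73  92  81
  68 110  91] 
    [106  64  95 115  96  64  98 167 144  94  73 114  97  72  73  74  88  79
  65 109  92]
232 [ 76  46  76 176 141  96 138 147 126  83  68  79  75  74  73  82  71  69
  80 102  82] 
    [ 81  45  74 172 140 101 113 140 120  76  69  85  79  69  72  72  52  50
  73 101  78]
234 [ 60  60  81 167 122 113 132 139 120  83  69 105  90  72  72  79  71  62
  71  90  78] 
    [ 60  55  80 168 121  84 132 140 120  82  68 103  89  77  73  70  71  60
  67 109  87]
238 [ 70  59  78 165 153 121 121 134 112  84  70  54  68  74  75  66  74  67
 105  91  74] 
    [ 70  58  80 163 152 126 121 133 114  78  67  49  69  77  75  76  67  67
  99  90  70]
19
[... 404 characters left out ...]
 133 131 137
 127  56  68  65] [ 37  38 101 155 142 119 117 128 111 149 115 117 131 110 156  53  43  42
  41  44  35  41  41  60 163 159 135 131 136 154 156 166 146 150 167 165
 141  53  61  60  57  57  63  61  64 109 171 163 140 144 140 138 148 140
 133 134 136 135  62  63  67  64]
[ 60  63 121 140 128 121 120 126 129 133 132 135 137 145 144  69  64  69
  69  66  67  69  69  74 138 133 126 122 120 119 125 115 112 113 104 110
 121  62  70  69] [ 89 100 158 178 166 146 149 154 148 160 145 142 146 145 155  38  57  63
  59  60  63  62  61  72 138 134 120 119 120 131 129 127 135 132 144 140
 127  61  65  71  64  68  65  65  71 105 136 125 120 125 120 125 117 115
 114 113 102 116  73  69  66  69]
```

Emit:
send_rows --targets "26 60 0 0 255;26 120 0 0 255;26 180 0 0 255;26 240 0 0 255;26 300 0 0 255;26 360 0 0 255;26 401 0 0 255;26 401 0 0 255;26 401 60 0 255;26 401 110 0 255;26 401 145 0 255;26 401 155 0 255;26 401 155 0 255"

```text
time: 73.25
ee_pos: [0.4697, 0.2642, 0.1134]
tcp_rot: [-179.8, -0.2, -180.0]
wrist_force: [0.5, 0.3, 0.6]
opening: 0.0002
grasp_force: 0.0
```

Emit:
send_rows --targets "-3 0 0 0 255;-6 0 0 0 255;-9 0 0 0 255;-11 0 0 0 255;-11 0 0 0 255"

```text
time: 73.88
ee_pos: [0.4809, 0.2641, 0.1128]
tcp_rot: [-179.8, -0.3, 180.0]
wrist_force: [-0.6, 1.1, 0.9]
opening: 0.0002
grasp_force: 0.2
```

Emit:
send_rows --targets "-2 0 0 0 255;-3 0 0 0 255;-4 0 0 0 255;-4 0 0 0 255"

```text
time: 74.38
ee_pos: [0.4815, 0.2642, 0.1126]
tcp_rot: [-179.7, -0.6, -179.9]
wrist_force: [-18.2, 0.5, 8.0]
opening: 0.0004
grasp_force: 10.2
```

Emit:
send_rows --targets "11 0 0 0 255;11 0 -50 0 255;11 0 -100 0 255;11 0 -147 0 255;60 -40 -147 0 255;112 -89 -147 0 255;112 -89 -147 0 255;112 -89 -147 0 255;112 -89 -100 0 255;112 -89 -47 0 255;112 -89 -47 0 255"

```text
time: 75.75
ee_pos: [0.3717, 0.175, 0.1569]
tcp_rot: [-179.6, -0.6, -180.0]
wrist_force: [0.2, 0.6, 1.2]
opening: -0.0001
grasp_force: 0.0
```

Emit:
send_rows --targets "-6 0 0 0 255;-12 0 0 0 255;-18 0 0 0 255;-24 0 0 0 255;-30 0 0 0 255;-36 0 0 0 255;-42 0 0 0 255;-48 0 0 0 255;-54 0 0 0 255;-60 0 0 0 255;-66 0 0 0 255;-72 0 0 0 255;-78 0 0 0 255;-84 0 0 0 255;-90 0 0 0 255;-94 0 0 0 255;-98 0 0 0 255"

```text
time: 77.88
ee_pos: [0.4713, 0.1754, 0.1602]
tcp_rot: [-179.8, -0.3, -180.0]
wrist_force: [-1.4, 0.2, 0.9]
opening: -0.0002
grasp_force: 0.2
```

Emit:
send_rows --targets "-4 0 0 0 255;-8 0 0 0 255;-12 0 0 0 255;-15 0 0 0 255"

```text
time: 78.38
ee_pos: [0.4863, 0.1754, 0.1601]
tcp_rot: [-179.8, -0.3, -180.0]
wrist_force: [-0.7, 0.7, 0.4]
opening: 0.0001
grasp_force: 0.1
```

Emit:
send_rows --targets "-2 0 0 0 255;-4 0 0 0 255;-6 0 0 0 255"

```text
time: 78.75
ee_pos: [0.4906, 0.1754, 0.1599]
tcp_rot: [-179.8, -0.5, -180.0]
wrist_force: [-13.5, 0.5, 4.5]
opening: -0.0001
grasp_force: 7.0
```

Emit:
send_rows --targets "-1 0 0 0 255;-1 0 0 0 255"

```text
time: 79.0
ee_pos: [0.4906, 0.1753, 0.1598]
tcp_rot: [-179.7, -0.6, -180.0]
wrist_force: [-14.5, -0.5, 4.8]
opening: -0.0001
grasp_force: 7.3
```

Emit:
send_rows --targets "10 0 0 0 255;25 0 -20 0 255;25 0 -70 0 255;25 0 -110 0 255;40 -60 -110 0 255;60 -120 -110 0 255;80 -180 -110 0 255;100 -240 -110 0 255;100 -300 -110 0 255;100 -360 -110 0 255;100 -420 -110 0 255;100 -450 -110 0 255;100 -450 -110 0 255;100 -450 -110 0 255"

```text
time: 80.75
ee_pos: [0.3935, -0.2737, 0.2726]
tcp_rot: [-179.7, -0.2, 180.0]
wrist_force: [-0.2, -0.0, -0.7]
opening: -0.0002
grasp_force: 0.0
```

```bash
python3 - <<'E'
from h import *
t=camera("top");np.save("t7.npy",t);t0=np.load("t0.npy")
crop("top",120,345,155,225,3.5,"t7",t)
a,b=t0[160:200,180:258].astype(int).sum(2)//3,t[160:200,180:258].astype(int).sum(2)//3
print((abs(a-b)>25).sum());g0,g=t0.astype(int).sum(2)//3,t.astype(int).sum(2)//3
for u in(208,214,220):print(g0[172:198,u],"\n",g[172:198,u])
E
```

```text
193
[ 69  73 104  73  29  21   1  18  12  13  79 110 110 116 110 108 109 113
 111 112 106 107  84  33  36  94] 
 [ 72  75  58  32  21  22  14   6  19  56 114 115 115 122 114 112 114 120
 118 115 115 113  71  24  46  94]
[ 73  74 126  94  35   4  13  15  20   0  81 109 113 109 106 120 115 110
 113 113 110 110  69  16  55  92] 
 [ 76  80  54  18   2  22  20  21   6  53 114 118 116 114 114 125 116 113
 119 114 113 108  70  21  53  98]
[ 64  96 111  66  15  12   6   4  23   0 105 116 118 115 112 117 111 111
 111 111 108 106  63  19  89 102] 
 [ 62  96  69  18  24  21  14  19  14  83 121 124 122 123 118 124 121 114
 116 116 113 113  64  14  92 106]
```

View pics/t7.png

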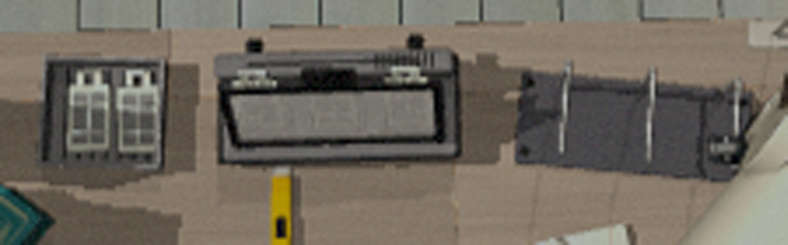

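The cover is shut: its top edge is at least as far back as at the start (row 174 against 175). Both spent cassettes are in the tray, the pegs are empty, and the cutter hasn't moved. Handing in.

```bash
python3 -c "
from workcell import ticket
print(ticket.job_done())"
```

```text
the job is handed in; nothing more can be done
None
```

The job is handed in at about 81 s: both spent cassettes lie in the drip tray (nudged about 5 mm while I laid the first one in), the three fresh ones are seated in their bays and the cover is shut; the last picture didn't show the tape roll or stapler, but the arm never worked near them.

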